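# Put the centrifuge tube insert back together

### The arm

A 6-joint arm with a two-finger parallel gripper is mounted at the origin on the work surface. World frame = base frame: x ahead of the robot, y to its left, z up, the work surface at z = 0. Lengths are in m, angles in degrees, forces in N, time in s.
With the tool pointing down it reaches from about 0.375 to 0.9 m from the base axis. Payload 3.1 kg.
Tool frame: the origin (TCP) lies between the finger pads; the fingertips stand 19 mm ahead of it and the grasp point (between the pads) is the TCP; z points along the fingers, x is the direction in which the jaws open and shut, and the axes are right-handed (so a half turn about z gives the same grasp; the last joint's range is limited). The gripper opens to 87 mm and grips with 3 to 60 N. Pads are 19 mm wide; open, the fingers measure 117 mm over their backs; the gripper's body (75 mm by 190 mm) begins 51 mm behind the grasp point.
Start: joints at [-73.711, 30.224, 82.088, -0, 67.689, -10.227], TCP at [0.279, -0.559, 0.242] pointing down, gripper open.
Joint ranges: [-176.69, 176.69], [-43.24, 126.21], [12.49, 139.97], [-82, 262], [0, 151.66], [-163.58, 163.58]. Speed limits (degrees/s): [159.86, 159.86, 180, 180, 180, 180].

### API

Orientations are given as a 3x3 rotation matrix whose columns are the frame's x, y, z axes.
In Python, from rig import read_state, capture, camera_info, hand_in, spot_in, silhouettes gives the robot as it stands.
- The arm moves only by the shell command python3 -m jog 'ROWS'. ROWS is text: rows parted by semicolons, each of 7 numbers parted by spaces: the shift along the tool's x, y, z in m, then the turn, a rotation vector about the tool's x, y, z in degrees, then the opening, from 0 (shut) to 1 (fully open). A call has 1 to 8 rows; each row is the pose to reach, as a shift and turn from the pose commanded when the call began, along the tool's axes at that moment; what a row does not reach only later rows make up. A row lasts 1/8 s, in which the tool goes at most 62.5 mm and 10.7 degrees, less where a joint would pass 70% of its speed; a pose out of reach is approached as far as the arm can. A call with a gripper value outside its range is refused whole. The fingers move at their own pace and stop on an object; the grip force is fixed at half the most. Time passes only in rows, so rows that repeat a pose let the fingers close. It gives the time, the measured TCP pose, the force and the opening at its end, in the units of the state.
- read_state(): the state, without advancing time (a new reading comes with each control period).
- capture(name): name is "scene" or "top" or "wrist"; returns (picture, depth): 480x640x3 uint8, red, green, blue; 480x640 float32, m along the optical axis (not along the pixel's ray), 0 where there is no reading.
- camera_info(name): a dict with "vfov" (degrees; the focal length in pixels is half the picture's height over the tangent of half this angle, whatever the lens; pixels are square), "cx", "cy" (the principal point, pixels), "R" (3x3) and "t" (3): a world point X has camera coordinates R X + t; the wrist camera has in their place "tool_from_camera" (4x4, takes a point from camera to tool coordinates, whose origin is the TCP and whose axes are the tool frame's). Camera axes: x right, y down, z forward; pixel columns grow to the right and rows downward; lengths in m; the calibration is good to about 2 mm. A picture is of the moment at which its call begins: read the wrist's pose just before it. camera_info takes no time and is no camera call.
- hand_in(): hands the job in, once; it reports no verdict.
Trained networks look in the newest picture that a camera, given by its name, has taken for a name from the list of things; names that differ only in an ending like _2 or _b are one class to them, and where a whole thing is asked for, a point or a joint stands for the part that bears it (a point fixed in the world has none). Each returns a list of dicts, best first, with "score" (0 to 1); they miss things now and then, are a little off and sometimes report something else, mostly with a low value. They report only what shows in the picture. A call takes as long as a camera call. They do not tell look-alikes from the thing itself.
- spot_in(label, camera): "centre" ([x, y, z] in m, in world coordinates, good to about 4 mm: the middle of the surface that is visible of it).
- silhouettes(label, camera): "region" (480x640 bool, what is visible of it).
The state is a dict: "time_s": time; "joint_positions": joint angles; "qvel": joint speeds; "tau": joint torques, N m; "position": TCP position; "tcp_rot": TCP orientation; "force": force on the tool from outside, world axes, zero at the start; "moment": the same for the moment, N m; "opening": opening from 0.0 (shut) to 1.0 (fully open).
Only numpy, scipy, OpenCV 4.12 (cv2) and the standard library are available. Lean on these libraries where they do the work, as an engineer would, in place of code of your own. Each camera call takes 0.05 s, during which the arm holds its last target.

### The job

The washed tube insert for the centrifuge is in three pieces: its base stands on the bench and the middle deck and the handled top deck are drying on the sloping stand. Put it back together on its base: the middle deck on the base, then the top deck on the middle deck, each turned so that its lugs drop into the matching notches below and it sits fully home, with no gap. Set the pieces down rather than dropping them, keep the base standing on the bench, and leave everything else on the bench as it is.

Things in the scene. Friction and masses are not known exactly. Their poses are not given: they have to be found in the camera images.
- base: Base of the insert: loose light grey plastic block 90 (x) x 60 (y) x 36 mm high, 0.2-0.4 kg, flat on the bench right of the robot (y < 0). 2 x 3 round wells in its top. Notches 8 mm deep in its top edge, open at the ends and cut 8.75 mm in: one 25.5 mm wide amid the +x end, two 12.5 mm wide at the -x end, y = +-19 mm. Origin: centre of its underside, z up.
- middle: Middle deck: loose light grey block 90 (x) x 60 (y) x 34 mm, 0.11-0.22 kg, six wells right through, lugs below, notches in its top like the base's. Starts on its lugs on the 30 degree slope, its -x end at the lip, x pointing up the slope; its long sides, 60 mm apart, are free to grip. Origin: centre of the block's underside, z its up. Seated: origin 36 mm above the base's, x axes alike.
- middle_lug (a point): Foot of the middle deck's wide lug, at its x = 41.5, y = 0, z = -7 mm. Lugs are 7 mm long, 7 mm thick along x, flush with the end faces: the wide one 22 mm wide at the +x end, two narrow ones 9 mm wide at the -x end (y = +-19 mm). About 1.75 mm play each side in the notches; turned end for end it will not go down but stands 7 mm proud.
- cap: Top deck: loose light grey plate 90 (x) x 60 (y) x 10 mm, 0.09-0.18 kg, six holes, no notches, lugs below just as on the middle deck (wide one at +x), steel handle on top. Starts beside the middle deck on the slope in the same way; either may be on the left; centres 136-176 mm apart. Origin: centre of the plate's underside, z its up. Seated: origin 34 mm above the middle deck's, x axes alike.
- cap_handle (a point): Middle of the top deck's handle, a steel grip bar 50 mm long (along the deck's x), 10 mm thick (y) and 16 mm high on two posts; this point is at x = y = 0, 40 mm above the plate's underside. The bar's underside is 22 mm above the plate's top.
- stand: Fixed steel draining stand: a perforated sheet 310 mm wide (its y) and 150 mm up the slope, rising at 30 degrees along its +x. The sheet's surface begins at x = -65, z = 30 mm, where a lip stands 15 mm off it, and ends at z = 105 mm. Origin on the bench under its middle, z up.
- beaker: Glass beaker, 68 mm across, 90 mm high, loose; origin under its middle. Leave it alone.
- reagent: Amber glass bottle with black cap, 62 mm across, 120 mm high, loose; origin under its middle. Leave it alone.
- wash: White plastic wash bottle with bent spout, 66 mm across, 200 mm high, the spout reaching 70 mm out along its x; loose; origin under its middle. Leave it alone.
- sleeve: Light grey plastic round adapter sleeve (a tube, 54 mm across, 40 mm high) of another rotor, loose; origin under its middle. Leave it alone.
- dish: Shallow glass dish, 88 mm across, 16 mm high, loose; origin under its middle. Leave it alone.
- spatula: Steel laboratory spatula lying flat, 166 mm long along its x, 9 mm wide, 4 mm thick, loose; origin under its middle. Leave it alone.
There are look-alikes about, which are no part of the job. Leave any pink look-alike of the base alone. Leave any pink look-alike of the middle alone.

How it is judged:
By the outcome, as a careful person would: the job done as asked, in the order asked, and still so for the second after the job is handed in, with the robot touching nothing.
It also fails if it takes over 53 s, if anything falls off the work surface, if the arm or the gripper's body presses on something with over 40 N, if the wrist force passes 120 N, or if a joint passes its speed limit or range.

## Working session

There is one attempt and no reset: what is moved stays moved. The work goes in short steps, Python scripts to look and compute and a shell command to move; the robot and the scene stay as the last step left them, time stands still between calls to the robot, and variables do not carry over. Pictures are saved under pics/ and viewed, and the job is handed in when it is done.

```bash
ls; mkdir -p pics
python3 - <<'E'
from rig import *
import cv2,numpy as np
print(read_state())
for c in ["scene","top","wrist"]:
    i=camera_info(c);print(c,i)
    p,d=capture(c);cv2.imwrite(f"pics/{c}0.png",p[:,:,::-1]);np.savez(f"{c}0.npz",p=p,d=d)
E
```

```text
pics
{'time_s': 0.0, 'joint_positions': array([-7.37117787e+01,  3.02787342e+01,  8.21573449e+01, -1.63950260e-03,
        6.76877874e+01, -1.02280891e+01]), 'qvel': array([ 0.07053647,  0.00637279,  0.04813415,  0.14222044, -0.03775309,
        0.09770716]), 'tau': array([-1.69500527e-04, -4.40044606e+01, -1.76592457e+01,  6.33007963e-02,
        5.82660839e-02, -1.54763766e-04]), 'position': array([ 0.27884628, -0.55857006,  0.24056875]), 'tcp_rot': array([[ 4.46461630e-01, -8.94802556e-01, -6.31749975e-04],
       [-8.94800238e-01, -4.46461934e-01,  2.06768057e-03],
       [-2.13221817e-03, -3.57850008e-04, -9.99997663e-01]]), 'force': array([-0.12970513, -0.5282073 ,  0.22001699]), 'moment': array([-0.0413547 ,  0.05241912,  0.00495356]), 'opening': 0.9957479171817151}
scene {'vfov': 43.46810872220129, 'cx': 316.6197054022323, 'cy': 242.03739676144636, 'R': array([[ 0.80150809,  0.59789501, -0.0103123 ],
       [ 0.46798414, -0.63790495, -0.61161108],
       [-0.37225748,  0.48538524, -0.79109136]]), 't': array([-0.43982503, -0.20621787,  1.84614589])}
top {'vfov': 51.05448947175044, 'cx': 316.39531719112955, 'cy': 238.74641376959153, 'R': array([[ 0.0255962 , -0.99945247,  0.02096652],
       [-0.99135029, -0.02807817, -0.12820382],
       [ 0.12872233, -0.01750364, -0.99152619]]), 't': array([-0.04097747,  0.56597802,  1.41680601])}
wrist {'vfov': 71.03690271429727, 'cx': 321.2882500025907, 'cy': 239.90366155998757, 'tool_from_camera': array([[ 9.99998900e-01,  5.37220552e-04,  1.38252411e-03,
         1.43229008e-03],
       [-9.16226096e-04,  9.56737701e-01,  2.90950393e-01,
        -8.08522449e-02],
       [-1.16640840e-03, -2.90951340e-01,  9.56737141e-01,
        -1.44656785e-01],
       [ 0.00000000e+00,  0.00000000e+00,  0.00000000e+00,
         1.00000000e+00]])}
```

View pics/scene0.png

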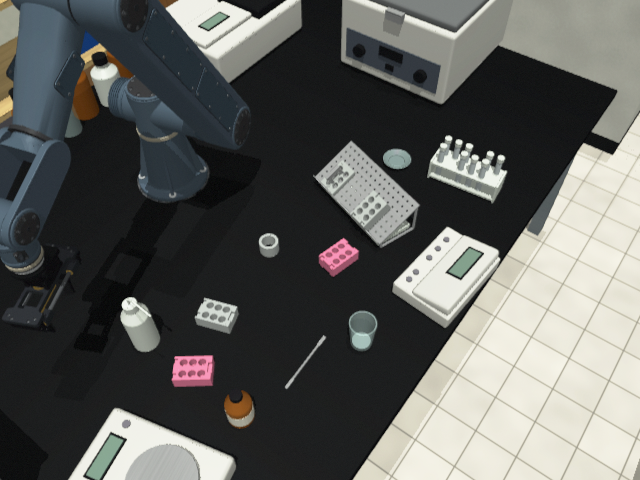

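View pics/top0.png

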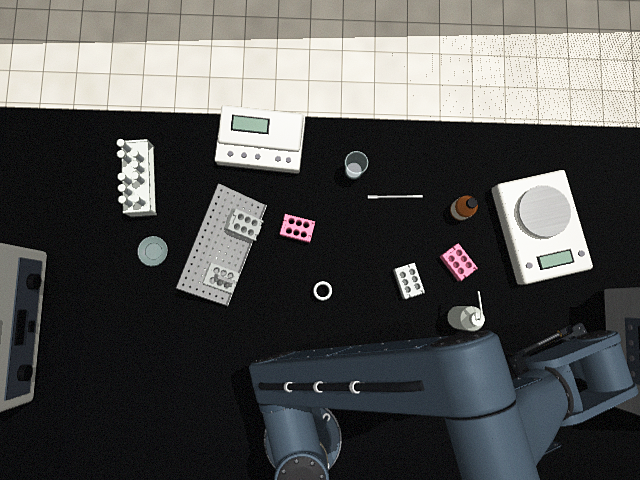

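View pics/wrist0.png

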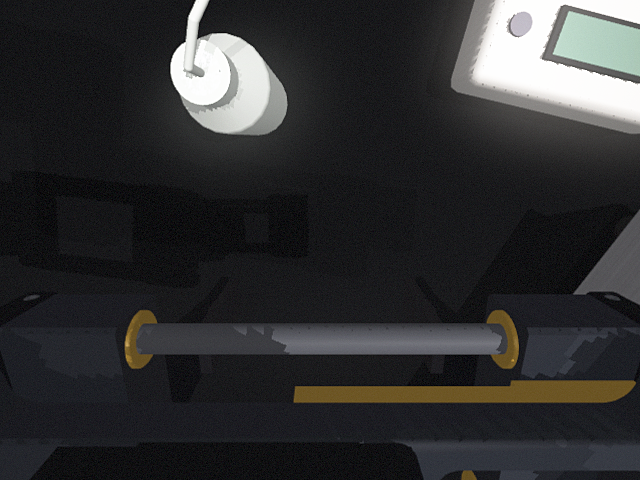

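```bash
cat > h.py <<'E'
import numpy as np,cv2
from rig import *
def K(c):
    i=camera_info(c);return 240/np.tan(np.radians(i["vfov"]/2)),i["cx"],i["cy"],i
def cloud(c,d,st=None):
    f,cx,cy,i=K(c);v,u=np.mgrid[:480,:640]
    P=np.stack([(u-cx)/f*d,(v-cy)/f*d,d],-1).astype(float)
    if c=="wrist":
        T=i["tool_from_camera"];P=P@T[:3,:3].T+T[:3,3]
        W=P@np.array(st["tcp_rot"]).T+st["position"]
    else: W=(P-i["t"])@i["R"]
    W[d==0]=np.nan
    return W
def proj(c,X,st=None):
    f,cx,cy,i=K(c);X=np.atleast_2d(X)
    if c=="wrist":
        T=i["tool_from_camera"];L=(X-st["position"])@np.array(st["tcp_rot"]);C=(L-T[:3,3])@T[:3,:3]
    else: C=X@i["R"].T+i["t"]
    return np.stack([f*C[:,0]/C[:,2]+cx,f*C[:,1]/C[:,2]+cy],-1)
E
python3 - <<'E'
from h import *
t=np.load("top0.npz");s=np.load("scene0.npz")
a=cv2.resize(t["p"][200:310,170:280,::-1],(400,400),interpolation=cv2.INTER_CUBIC)
b=cv2.resize(t["p"][235:325,380:490,::-1],(400,327),interpolation=cv2.INTER_CUBIC)
c=cv2.resize(s["p"][135:255,300:430,::-1],(400,369),interpolation=cv2.INTER_CUBIC)
e=cv2.resize(s["p"][280:400,160:290,::-1],(400,369),interpolation=cv2.INTER_CUBIC)
o=np.zeros((780,800,3),np.uint8);o[:400,:400]=a;o[:327,400:]=b;o[400:769,:400]=c;o[400:769,400:]=e
cv2.imwrite("pics/crop0.png",cv2.resize(o,(615,600)))
for l in ["base","middle","cap","cap_handle","stand","sleeve","beaker","reagent","wash","dish","spatula"]:
    for c in ["top","scene"]:
        print(l,c,[(np.round(x["centre"],3).tolist(),round(x["score"],2)) for x in spot_in(l,c)])
W=cloud("top",t["d"])
for u,v in [(410,281),(244,223),(222,278),(205,250),(459,262),(297,228),(340,230)]: print(u,v,W[v,u])
E
```

```text
base top [([0.452, -0.291, 0.035], 0.76), ([0.513, -0.44, 0.04], 0.66)]
base scene [([0.461, -0.299, 0.033], 0.94), ([0.515, -0.447, 0.034], 0.79)]
middle top [([0.598, 0.032, 0.044], 0.87), ([0.597, 0.183, 0.086], 0.75), ([0.795, -0.132, 0.052], 0.36)]
middle scene [([0.6, 0.177, 0.078], 0.92), ([0.6, 0.026, 0.038], 0.83)]
cap top [([0.443, 0.239, 0.075], 0.69)]
cap scene [([0.444, 0.227, 0.071], 0.91)]
cap_handle top [([0.445, 0.236, 0.073], 0.62)]
cap_handle scene [([0.447, 0.229, 0.071], 0.62), ([0.784, -0.126, 0.058], 0.26)]
stand top [([0.599, 0.186, 0.087], 0.62), ([0.534, 0.254, 0.075], 0.6)]
stand scene [([0.545, 0.24, 0.071], 0.6)]
sleeve top [([0.42, -0.044, 0.036], 0.55)]
sleeve scene [([0.424, -0.051, 0.027], 0.91), ([0.6, 0.177, 0.082], 0.63), ([0.547, 0.241, 0.069], 0.58)]
beaker top [([0.796, -0.132, 0.05], 0.79)]
beaker scene [([0.78, -0.129, 0.057], 0.84)]
reagent top [([0.661, -0.44, 0.082], 0.92), ([0.598, 0.187, 0.086], 0.41)]
reagent scene [([0.68, -0.462, 0.076], 0.96)]
wash top []
wash scene [([0.372, -0.454, 0.117], 0.57)]
dish top [([0.519, 0.452, 0.009], 0.86), ([0.358, -0.431, 0.132], 0.74)]
dish scene [([0.521, 0.456, 0.012], 0.6)]
spatula top [([0.71, -0.258, 0.006], 0.41)]
spatula scene [([0.704, -0.258, 0.005], 0.76)]
410 281 [ 0.45243234 -0.29888279  0.03107373]
244 223 [0.59862059 0.17829608 0.08939499]
222 278 [0.44311105 0.22875878 0.10777391]
205 250 [0.52037963 0.28335855 0.08517172]
459 262 [ 0.51111908 -0.44108786  0.03287933]
297 228 [0.59694864 0.03133621 0.03507666]
340 230 [ 0.59954492 -0.09577669  0.00232684]
```

View pics/crop0.png

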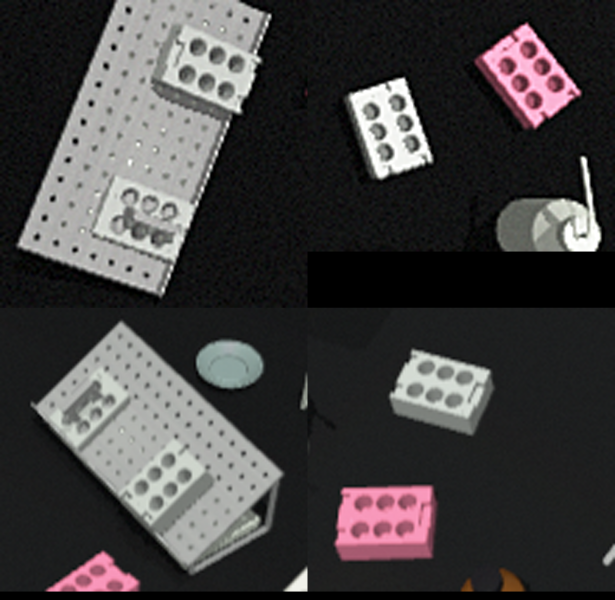

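```bash
python3 -m jog '0 0 -0.06 0 0 0 1; -0.03 -0.04 -0.06 0 0 0 1; -0.07 -0.085 -0.06 0 0 0 1; -0.11 -0.13 -0.06 0 0 0 1; -0.14 -0.175 -0.06 0 0 0 1; -0.158 -0.195 -0.06 0 0 0 1; -0.158 -0.195 -0.05 0 0 0 1'
python3 - <<'E'
from h import *
st=read_state();p,d=capture("wrist");np.savez("w1.npz",p=p,d=d,pos=st["position"],R=st["tcp_rot"])
cv2.imwrite("pics/w1.png",p[:,:,::-1]);print(st["position"],st["qvel"].max())
s=silhouettes("base","wrist");print([(x["score"],np.argwhere(x["region"]).mean(0)) for x in s])
t,d=capture("top");np.savez("top1.npz",p=t,d=d);cv2.imwrite("pics/top1.png",t[:,:,::-1])
E
```

```text
time_s: 2.12
position: [0.3839, -0.3294, 0.2922]
tcp_rot: [[0.45, -0.893, 0.001], [-0.893, -0.45, -0.002], [0.002, -0.0, -1.0]]
force: [0.2, -0.7, -0.5]
opening: 0.998
[ 0.38387387 -0.32941974  0.29219075] 7.108621592174859
[(0.86, array([150.03935524, 452.80950387])), (0.72, array([137.79707064, 321.49232223]))]
```

View pics/w1.png

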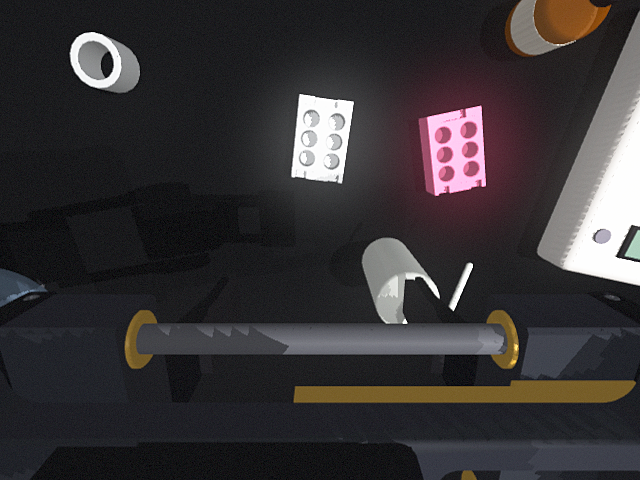

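```bash
cat >> h.py <<'E'
def rectfit(P):
    (c,(w,h),a)=cv2.minAreaRect(P.astype(np.float32)*1000)
    b=cv2.boxPoints((c,(w,h),a));e=b[1]-b[0];f=b[2]-b[1]
    L=e if np.hypot(*e)>np.hypot(*f) else f
    return np.array(c)/1000,sorted([w,h]),np.degrees(np.arctan2(L[1],L[0]))
E
python3 - <<'E'
from h import *
z=np.load("w1.npz");st=dict(position=z["pos"],tcp_rot=z["R"])
p=z["p"].astype(float);g=p[80:200,270:380,::-1]
g=255*np.clip((g-110)/145,0,1)**1.5
cv2.imwrite("pics/w1c.png",cv2.resize(g.astype(np.uint8),(550,600),interpolation=cv2.INTER_CUBIC))
W=cloud("wrist",z["d"],st)
m=(W[...,2]>0.026)&(W[...,2]<0.05);m[:, :280]=0;m[:,370:]=0;m[:80]=0;m[195:]=0
P=W[m];print(len(P),np.median(P[:,2]));print("wrist",rectfit(P[:,:2]))
t=np.load("top1.npz");W=cloud("top",t["d"])
m=(W[...,2]>0.026)&(W[...,2]<0.05)&(np.hypot(W[...,0]-.455,W[...,1]+.295)<.07);P=W[m];print("top",len(P),np.median(P[:,2]),rectfit(P[:,:2]))
m0=(np.abs(W[...,2])<0.01)&(np.hypot(W[...,0]-.455,W[...,1]+.295)<.13);print("bench",np.median(W[m0][:,2]))
t=np.load("scene0.npz");W=cloud("scene",t["d"])
m=(W[...,2]>0.028)&(W[...,2]<0.05)&(np.hypot(W[...,0]-.455,W[...,1]+.295)<.07);P=W[m];print("scene",len(P),np.median(P[:,2]),rectfit(P[:,:2]))
E
```

```text
3170 0.037162087812994904
wrist (array([ 0.45533783, -0.29614655]), [60.071475982666016, 90.19497680664062], np.float32(19.52347))
top 493 0.03511130300156328 (array([ 0.45490799, -0.29610577]), [62.17791748046875, 89.79639434814453], np.float32(19.546495))
bench -0.00012053993461167349
scene 564 0.03302926805946098 (array([ 0.45552017, -0.29658282]), [64.36040496826172, 92.88734436035156], np.float32(20.351238))
```

View pics/w1c.png

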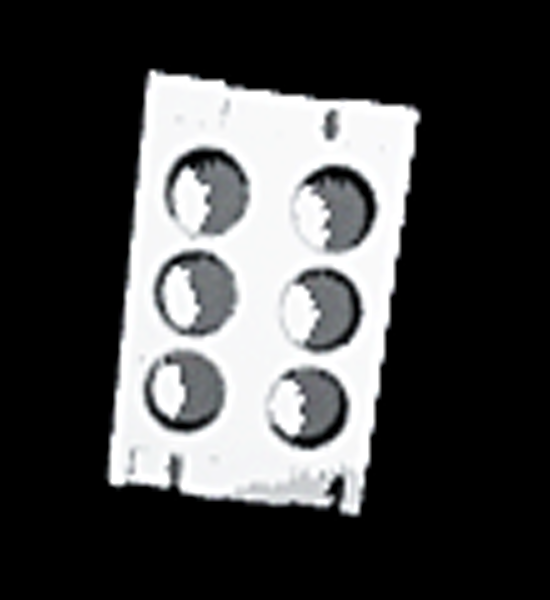

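View pics/top1.png

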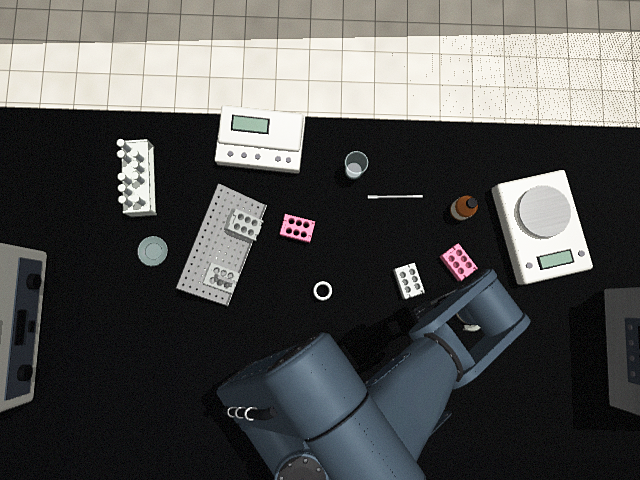

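Run:
```python
from h import *
z=np.load("w1.npz");st=dict(position=z["pos"],tcp_rot=z["R"])
W=cloud("wrist",z["d"],st);c=np.array([.4553,-.2962]);a=np.radians(19.5)
D=W[...,:2]-c;x=D@[np.cos(a),np.sin(a)]*1000;y=D@[-np.sin(a),np.cos(a)]*1000;Z=W[...,2]*1000
for s in (1,-1):
    m=(s*x>37)&(s*x<44)&(abs(y)<30)
    print(s,[(yy,round(float(np.nanmedian(Z[m&(abs(y-yy)<2)])),1)) for yy in range(-28,29,4)])
```

```text
1 [(-28, 37.4), (-24, 37.5), (-20, 37.4), (-16, 37.7), (-12, 30.2), (-8, 29.5), (-4, 29.7), (0, 29.4), (4, 29.2), (8, 29.6), (12, 29.7), (16, 37.4), (20, 37.2), (24, 38.1), (28, 37.6)]
-1 [(-28, 360.2), (-24, 359.7), (-20, 359.3), (-16, 358.6), (-12, 358.4), (-8, 37.7), (-4, 37.4), (0, 36.8), (4, 37.2), (8, 37.3), (12, 37.3), (16, 29.5), (20, 29.6), (24, 29.5), (28, 37.1)]
```

```bash
python3 -m jog '-0.025 -0.021 -0.01 0 0 -5 1; -0.075 -0.063 -0.02 0 0 -11 1; -0.125 -0.106 -0.03 0 0 -18 1; -0.175 -0.148 -0.03 0 0 -25 1; -0.225 -0.19 -0.03 0 0 -32 1; -0.275 -0.232 -0.03 0 0 -39 1; -0.325 -0.275 -0.03 0 0 -43 1; -0.3635 -0.307 -0.03 0 0 -45 1'; python3 -m jog '0 0 0 0 0 0 1'
python3 - <<'E'
from h import *
st=read_state();p,d=capture("wrist");np.savez("w2.npz",p=p,d=d,pos=st["position"],R=st["tcp_rot"])
cv2.imwrite("pics/w2.png",p[:,:,::-1]);print(st["qvel"].max(),st["joint_positions"])
E
```

```text
time_s: 3.28
position: [0.4953, 0.1253, 0.3217]
tcp_rot: [[0.948, -0.318, 0.001], [-0.318, -0.948, -0.001], [0.001, 0.0, -1.0]]
force: [0.9, -0.6, 0.1]
opening: 1.003
time_s: 3.4
position: [0.4951, 0.1273, 0.3214]
tcp_rot: [[0.95, -0.312, 0.001], [-0.312, -0.95, 0.001], [0.001, -0.001, -1.0]]
force: [-0.0, -0.4, 0.2]
opening: 1.003
2.2917314488582425 [1.85669427e+00 1.60610795e+01 9.22550778e+01 4.18919256e-02
 7.16291797e+01 2.00494410e+01]
```

View pics/w2.png

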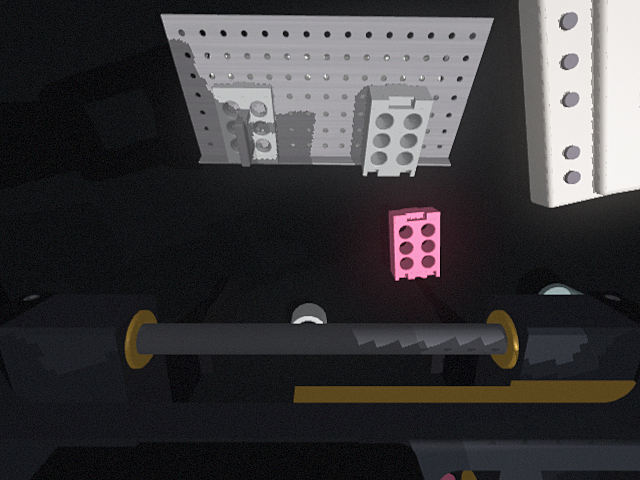

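```bash
cat > fit.py <<'E'
from h import *
import sys
def fit(P,W):
    # P candidate sheet pts
    c=np.median(P,0);k=np.ones(len(P),bool)
    for _ in range(8):
        c=P[k].mean(0);n=np.linalg.svd(P[k]-c,full_matrices=False)[2][2];n*=np.sign(n[2]);k=abs((P-c)@n)<(0.02 if _<2 else 0.004)
    return c,n,k.sum()
def go(cam,d,st=None):
    W=cloud(cam,d,st);Q=W.reshape(-1,3)
    m=(Q[:,2]>.03)&(Q[:,2]<.15)&(abs(Q[:,0]-.53)<.2)&(abs(Q[:,1]-.24)<.17)
    P=Q[m]
    # hypothesise plane 30deg
    best=(0,)
    for az in np.radians(np.arange(50,95,2)):
        n=np.array([-.5*np.cos(az),-.5*np.sin(az),.866]);h=P@n
        H,e=np.histogram(h,np.arange(-.5,.5,.003));i=H.argmax()
        if H[i]>best[0]: best=(H[i],n,e[i]+.0015)
    k=abs(P@best[1]-best[2])<.006
    c,n,N=fit(P[k],W);u=np.array([-n[0],-n[1],0]);u/=np.linalg.norm(u)
    tilt=np.degrees(np.arccos(n[2]));az=np.degrees(np.arctan2(u[1],u[0]))
    print(cam,"tilt",tilt,"az",az,"N",N,"n",n)
    # x axis up slope
    X=u*n[2]+np.array([0,0,1])*np.hypot(n[0],n[1]);Y=np.cross(n,X)
    o=c
    S=np.stack([(P-o)@X,(P-o)@Y,(P-o)@n],-1)
    for lo,hi,nm in ((.033,.05,"middle"),(.011,.024,"cap"),(.05,.06,"bar")):
        kk=(S[:,2]>lo)&(S[:,2]<hi)
        pts=(S[kk]*1000).astype(np.float32)
        if nm=="cap" and mc is not None: pts=pts[abs(pts[:,1]-mc)>60]
        # cluster
        if len(pts)<20: print(nm,len(pts));continue
        (cc,wh,a)=cv2.minAreaRect(pts[:,:2]);
        med=np.median(pts[:,2]);
        lo5,hi5=np.percentile(pts,[1,99],axis=0)
        print(nm,len(pts),"rect",np.round(cc,1),np.round(wh,1),round(a,1),"h",med,"pct x",lo5[0],hi5[0],"y",lo5[1],hi5[1])
        if nm=="middle": mc=cc[1]
        w=o+cc[0]/1000*X+cc[1]/1000*Y; print("   world at sheet",np.round(w,4), "med", np.round(o+X*np.median(pts[:,0])/1e3+Y*np.median(pts[:,1])/1e3,4))
    return o,X,Y,n
E
python3 - <<'E'
from fit import *
z=np.load("w2.npz");st=dict(position=z["pos"],tcp_rot=z["R"])
go("wrist",z["d"],st);go("top",np.load("top1.npz")["d"]);go("scene",np.load("scene0.npz")["d"])
E
```

```text
wrist tilt 29.998559718596727 az 71.11018279933019 N 31554 n [-0.16186759 -0.47305086  0.86603797]Traceback (most recent call last):
  File "<stdin>", line 3, in <module>
  File "fit.py", line 33, in go
    (cc,wh,a)=cv2.minAreaRect(pts[:,:2]);
              ~~~~~~~~~~~~~~~^^^^^^^^^^^
cv2.error: OpenCV(4.12.0) /io/opencv/modules/imgproc/src/convhull.cpp:143: error: (-215:Assertion failed) total >= 0 && (depth == CV_32F || depth == CV_32S) in function 'convexHull'
```

```bash
python3 - <<'E'
s=open("fit.py").read()
s=s.replace("pts=(S[kk]*1000).astype(np.float32)","c0=np.array([.598,.183,.09]) if nm=='middle' else np.array([.444,.232,.08]);r=np.linalg.norm((P-c0)[:,:2],axis=1)<.075;pts=(S[kk&r]*1000).astype(np.float32)")
s=s.replace('        if nm=="cap" and mc is not None: pts=pts[abs(pts[:,1]-mc)>60]\n','').replace("cv2.minAreaRect(pts[:,:2])","cv2.minAreaRect(np.ascontiguousarray(pts[:,:2]))")
s=s.replace('(.033,.05,"middle")','(.036,.046,"middle")').replace('(.011,.024,"cap")','(.0135,.021,"cap")')
open("fit.py","w").write(s)
E
python3 - <<'E'
from fit import *
z=np.load("w2.npz");st=dict(position=z["pos"],tcp_rot=z["R"])
go("wrist",z["d"],st);go("top",np.load("top1.npz")["d"]);go("scene",np.load("scene0.npz")["d"])
E
```

```text
wrist tilt 29.998559718596727 az 71.11018279933019 N 31554 n [-0.16186759 -0.47305086  0.86603797]
middle 3149 rect [-49.1 -76.2] [91.3 60.5] 0.4 h 40.83422 pct x -93.21551544189452 -4.273529567718506 y -105.76671630859374 -46.24527038574219
   world at sheet [0.6025 0.1943 0.0544] med [0.6045 0.2008 0.0584]
cap 2804 rect [-51.3  85.9] [ 94.3 133.6] 0.9 h 16.814896 pct x -97.45776504516601 -4.822056803703312 y 34.45157943725586 135.14925872802732
   world at sheet [0.4485 0.2449 0.0533] med [0.456  0.253  0.0592]
bar 446 rect [-49.3  85.3] [49.4 10.6] 0.1 h 54.690063 pct x -73.38516845703126 -25.111958026885986 y 80.15299682617187 89.95692024230956
   world at sheet [0.4497 0.2464 0.0543] med [0.4513 0.2486 0.0559]
top tilt 29.81715281180555 az 71.20843321693037 N 3535 n [-0.16017209 -0.47072952  0.86761663]
middle 418 rect [-40.4 -77.6] [92.7 60.5] 0.0 h 40.634438 pct x -83.79252494812012 5.34133233070373 y -107.18752868652344 -47.559178581237795
   world at sheet [0.6022 0.1932 0.0523] med [0.6023 0.1946 0.0531]
cap 378 rect [-41.4  86.2] [ 93.5 129.9] 0.4 h 16.670343 pct x -87.442
[... 366 characters left out ...]
7545 az 70.93143488578643 N 2541 n [-0.1614386  -0.46703539  0.86937651]
middle 411 rect [-44.  -65.5] [64.7 88.6] 89.3 h 40.289967 pct x -87.98010635375977 -0.07256156802177541 y -97.24094467163086 -34.69450721740723
   world at sheet [0.602  0.1919 0.0503] med [0.6025 0.1899 0.0493]
cap 281 rect [-46.8  97.3] [128.   91.6] 89.8 h 16.788164 pct x -92.24367980957031 -1.072614669799805 y 47.21586456298829 131.47485351562477
   world at sheet [0.4472 0.2428 0.0489] med [0.4512 0.2372 0.0466]
bar 59 rect [-44.2  95. ] [13.6 48.2] 88.3 h 55.337677 pct x -68.16675689697266 -20.16880786895752 y 88.44741958618164 101.47928573608398
   world at sheet [0.4502 0.2441 0.0501] med [0.45   0.2426 0.0493]
```

```bash
cat >> h.py <<'E'
from scipy.spatial.transform import Rotation as Ro
def rel(pos,R,st=None):
    st=st or read_state();R0=np.array(st["tcp_rot"])
    return np.round(R0.T@(np.array(pos)-st["position"]),4),np.round(Ro.from_matrix(R0.T@R).as_rotvec(degrees=True),2)
def Rt(xyaw,z=(0,0,-1)):
    z=np.array(z,float);z/=np.linalg.norm(z);a=np.radians(xyaw);x=np.array([np.cos(a),np.sin(a),0]);x-=z*(x@z);x/=np.linalg.norm(x)
    return np.stack([x,np.cross(z,x),z],1)
n=np.array([-0.1619,-0.4731,0.866])
RS=Rt(-18.9,-n)
E
python3 - <<'E'
from h import *
m=np.array([.6023,.1943,.0537])
for h in (.12,.026): print(m+h*n,rel(m+h*n,RS))
E
```

```text
[0.582872 0.137528 0.15762 ] (array([ 0.0799, -0.0396,  0.1636]), array([30.04,  0.13,  0.55]))
[0.5980906 0.1819994 0.076216 ] (array([ 0.0804, -0.0866,  0.245 ]), array([30.04,  0.13,  0.55]))
```

```bash
python3 -m jog '0.02 -0.01 0.03 8 0 0 1; 0.045 -0.02 0.07 16 0 0.2 1; 0.065 -0.03 0.115 24 0 0.4 1; 0.08 -0.0396 0.15 30 0.1 0.55 1; 0.08 -0.0396 0.1636 30 0.1 0.55 1; 0.08 -0.0396 0.1636 30 0.1 0.55 1'
python3 - <<'E'
from h import *
st=read_state();p,d=capture("wrist");np.savez("w3.npz",p=p,d=d,pos=st["position"],R=st["tcp_rot"])
cv2.imwrite("pics/w3.png",p[:,:,::-1]);print(st["joint_positions"])
m=np.array([.6023,.1943,.0537])
for h in (.12,.026): print(m+h*n,rel(m+h*n,RS,st))
import fit
fit.go("wrist",d,st)
E
```

```text
time_s: 4.2
position: [0.5816, 0.1356, 0.1575]
tcp_rot: [[0.945, -0.285, 0.161], [-0.328, -0.818, 0.472], [-0.003, -0.499, -0.867]]
force: [1.2, -0.3, 1.4]
opening: 1.003
[-11.9235197   33.76654243 101.10312291  40.87789563  49.16604075
 -21.2208412 ]
[0.582872 0.137528 0.15762 ] (array([ 0.0006, -0.002 ,  0.001 ]), array([ 0.08,  0.04, -0.28]))
[0.5980906 0.1819994 0.076216 ] (array([ 0.0006, -0.0021,  0.095 ]), array([ 0.08,  0.04, -0.28]))
wrist tilt 29.996847072989873 az 71.09569489971331 N 53914 n [-0.16197881 -0.47298542  0.86605292]
middle 6996 rect [-45.4 -71.5] [90.3 60.1] 0.3 h 40.88733 pct x -89.09570808410645 -0.684821131825444 y -101.06552238464356 -41.89139938354492
   world at sheet [0.602  0.1939 0.0544] med [0.6036 0.1979 0.0568]
cap 5218 rect [-47.7  71.9] [93.6 97.6] 0.2 h 16.848679 pct x -93.17479293823243 -1.2103770029544836 y 34.745145072937014 119.05008392333984
   world at sheet [0.4658 0.2385 0.0533] med [0.4585 0.2527 0.0597]
bar 1292 rect [-45.7  89.5] [11.5 49.8] 89.1 h 54.594208 pct x -68.66897697448731 -21.273576183319094 y 84.19791465759278 94.43047462463377
   world at sheet [0.4497 0.2458 0.0542] med [0.452  0.2468 0.0552]
```

View pics/w3.png

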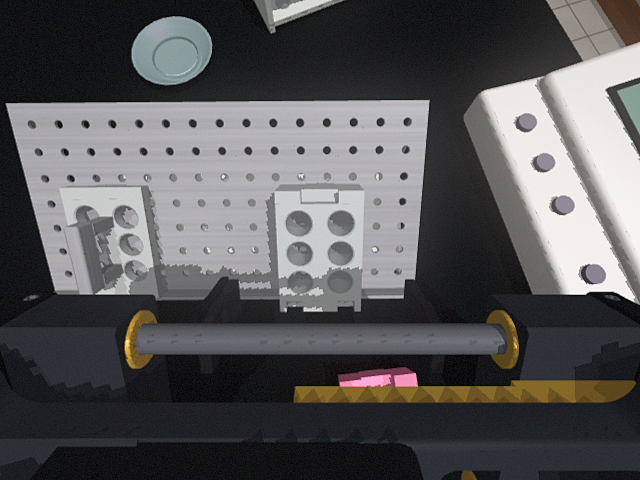

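```bash
python3 -m jog '0.0004 -0.002 0.03 0 0 -0.2 1; 0.0004 -0.002 0.06 0 0 -0.2 1; 0.0004 -0.002 0.085 0 0 -0.2 1; 0.0004 -0.002 0.094 0 0 -0.2 1; 0.0004 -0.002 0.094 0 0 -0.2 1'
python3 - <<'E'
from h import *
m=np.array([.602,.1939,.0544])
print(rel(m+.026*n,RS))
E
```

```text
time_s: 4.88
position: [0.5988, 0.1834, 0.0788]
tcp_rot: [[0.947, -0.277, 0.163], [-0.322, -0.82, 0.473], [0.003, -0.5, -0.866]]
force: [0.3, 0.2, 0.3]
opening: 1.002
(array([-0.0004,  0.0027,  0.0006]), array([-0.02, -0.08,  0.18]))
```

```bash
python3 -m jog '-0.0004 0.0024 0.0006 0 0 0 1; -0.0004 0.0024 0.0006 0 0 0 0; -0.0004 0.0024 0.0006 0 0 0 0; -0.0004 0.0024 0.0006 0 0 0 0; -0.0004 0.0024 0.0006 0 0 0 0'
python3 - <<'E'
from h import *
m=np.array([.602,.1939,.0544])
print(rel(m+.026*n,RS))
E
```

```text
time_s: 5.5
position: [0.5973, 0.1812, 0.0759]
tcp_rot: [[0.946, -0.28, 0.162], [-0.323, -0.82, 0.473], [0.001, -0.5, -0.866]]
force: [-0.6, -1.8, 1.3]
opening: 0.688
(array([ 0.0004, -0.001 , -0.0006]), array([ 0.01, -0.01,  0.06]))
```

```bash
python3 -m jog '0 0 -0.01 0 0 0 0; 0 0 -0.04 0 0 0 0; 0 0 -0.08 0 0 0 0; 0 0 -0.11 0 0 0 0; 0 0 -0.12 0 0 0 0'
python3 - <<'E'
from h import *
b=np.array([.4553,-.2962,0])
print(rel(b+[0,0,.16],Rt(-70.5)))
print(read_state()["joint_positions"])
a,r=rel(b+[0,0,.16],Rt(-70.5))
for f in np.linspace(0,1,13)[1:]:
    print(np.round(a*f,3),np.round(r*f,1))
E
```

```text
time_s: 6.12
position: [0.5784, 0.1233, 0.1814]
tcp_rot: [[0.946, -0.279, 0.165], [-0.324, -0.82, 0.472], [0.004, -0.5, -0.866]]
force: [0.1, 0.0, -2.6]
opening: 0.69
(array([ 0.0195,  0.3891, -0.1997]), array([-28.01,  13.28,  50.41]))
[-13.33155129  31.27733192 100.81263831  39.27392563  51.73502589
 -20.40320703]
[ 0.002  0.032 -0.017] [-2.3  1.1  4.2]
[ 0.003  0.065 -0.033] [-4.7  2.2  8.4]
[ 0.005  0.097 -0.05 ] [-7.   3.3 12.6]
[ 0.006  0.13  -0.067] [-9.3  4.4 16.8]
[ 0.008  0.162 -0.083] [-11.7   5.5  21. ]
[ 0.01   0.195 -0.1  ] [-14.    6.6  25.2]
[ 0.011  0.227 -0.116] [-16.3   7.7  29.4]
[ 0.013  0.259 -0.133] [-18.7   8.9  33.6]
[ 0.015  0.292 -0.15 ] [-21.   10.   37.8]
[ 0.016  0.324 -0.166] [-23.3  11.1  42. ]
[ 0.018  0.357 -0.183] [-25.7  12.2  46.2]
[ 0.02   0.389 -0.2  ] [-28.   13.3  50.4]
```

```bash
python3 -m jog '0.001 0.016 -0.008 -1.2 0.5 2.1 0; 0.003 0.049 -0.025 -3.5 1.7 6.3 0; 0.005 0.097 -0.05 -7 3.3 12.6 0; 0.007 0.146 -0.075 -10.5 5 18.9 0; 0.01 0.195 -0.1 -14 6.6 25.2 0; 0.012 0.243 -0.125 -17.5 8.3 31.5 0; 0.015 0.292 -0.15 -21 10 37.8 0; 0.017 0.333 -0.17 -24 11.4 43.2 0'
python3 - <<'E'
from h import *
b=np.array([.4553,-.2962,0])
print(rel(b+[0,0,.15],Rt(-70.5)),read_state()["qvel"].round(1))
E
```

```text
time_s: 7.12
position: [0.4719, -0.2359, 0.1592]
tcp_rot: [[0.447, -0.894, 0.046], [-0.894, -0.444, 0.058], [-0.032, -0.067, -0.997]]
force: [0.1, -0.1, -2.3]
opening: 0.689
(array([0.0468, 0.0422, 0.0049]), array([-3.72,  2.07,  6.98])) [-22.6   6.7 -11.7 -34.8   3.6  43.2]
```

```bash
python3 -m jog '0.02 0.018 0 -1.5 0.8 2.8 0; 0.035 0.03 0 -3 1.6 5.2 0; 0.035 0.03 0 -3 1.6 5.2 0'
python3 - <<'E'
from h import *
b=np.array([.4553,-.2962,0])
st=read_state()
print(rel(b+[0,0,.15],Rt(-70.5)),st["qvel"].round(1))
p,d=capture("wrist");np.savez("w4.npz",p=p,d=d,pos=st["position"],R=st["tcp_rot"])
cv2.imwrite("pics/w4.png",p[:,:,::-1])
E
```

```text
time_s: 7.5
position: [0.4618, -0.2795, 0.156]
tcp_rot: [[0.366, -0.931, 0.011], [-0.931, -0.366, 0.014], [-0.009, -0.015, -1.0]]
force: [0.1, 0.6, -2.2]
opening: 0.693
(array([0.0132, 0.0122, 0.0057]), array([-0.87,  0.51,  1.97])) [ 1.2 -0.8  1.4  1.3  1.  -0.9]
```

View pics/w4.png

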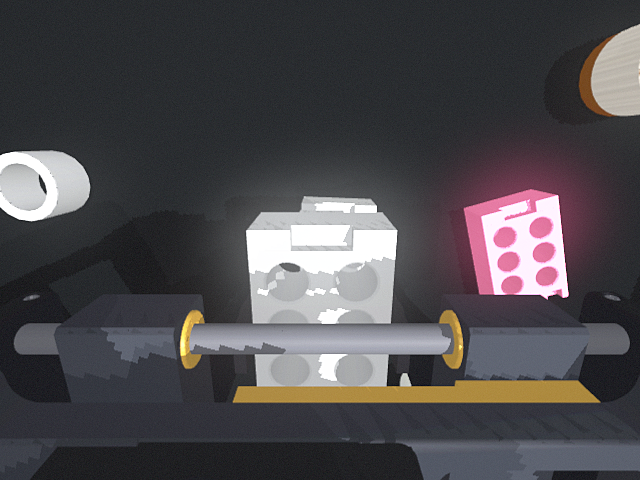

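```bash
python3 -m jog '0.0066 0.006 0.02 -0.4 0.25 1 0; 0.0132 0.0122 0.045 -0.87 0.5 1.97 0; 0.0132 0.0122 0.0655 -0.87 0.5 1.97 0; 0.0132 0.0122 0.0755 -0.87 0.5 1.97 0; 0.0132 0.0122 0.0755 -0.87 0.5 1.97 0'
cat > held.py <<'E'
from h import *
def look(name):
    st=read_state();p,d=capture("wrist");np.savez(name+".npz",p=p,d=d,pos=st["position"],R=st["tcp_rot"])
    cv2.imwrite(f"pics/{name}.png",p[:,:,::-1]);return st,p,d
def yz(st,d,sel_lo,sel_hi,tag,ymax=-.005,xl=.05):
    W=cloud("wrist",d,st);T=(W-st["position"])@np.array(st["tcp_rot"])*1000
    m=(T[...,2]>sel_lo)&(T[...,2]<sel_hi)&(abs(T[...,0])<xl*1000)&(T[...,1]<ymax*1000)&(T[...,1]>-100)
    m[300:]=0
    P=T[m]
    if len(P)<30: print(tag,len(P));return
    pc=np.percentile(P,[1,50,99],axis=0)
    print(tag,len(P),"x",pc[[0,2],0].round(1),"ymin",pc[0,1].round(1),"z",pc[:,2].round(1))
    return P
E
python3 - <<'E'
from held import *
b=np.array([.4553,-.2962,0])
st,p,d=look("w5")
print(rel(b+[0,0,.08],Rt(-70.5),st),st["force"])
P=yz(st,d,-22,-8,"held top");
P=yz(st,d,35,55,"base top")
E
```

```text
time_s: 8.18
position: [0.4565, -0.2938, 0.0808]
tcp_rot: [[0.336, -0.942, -0.0], [-0.942, -0.336, 0.0], [-0.0, -0.0, -1.0]]
force: [-0.0, 0.1, -1.1]
opening: 0.687
(array([0.0019, 0.0019, 0.0008]), array([-0.  ,  0.03,  0.14])) [-0.02650656  0.08471678 -1.0627604 ]
held top 7839 x [-27.9  31.3] ymin -46.2 z [-16.7 -15.1  -8.1]
base top 850 x [-27.7  31.1] ymin -42.8 z [42.3 44.9 54.7]
```

View pics/w5.png

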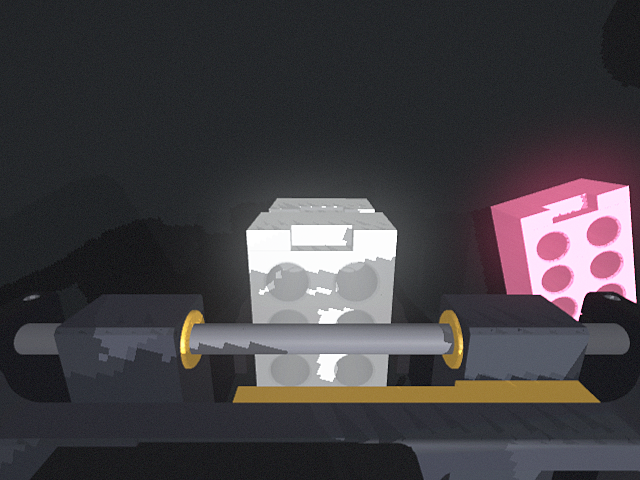

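Run:
```python
from held import *
z=np.load("w5.npz");st=dict(position=z["pos"],tcp_rot=z["R"]);d=z["d"]
W=cloud("wrist",d,st);T=(W-st["position"])@np.array(st["tcp_rot"])*1000
for lo,hi in ((-18,-12),(40,70)):
  for x0 in range(-24,30,6):
    m=(T[...,2]>lo)&(T[...,2]<hi)&(abs(T[...,0]-x0)<3)&(T[...,1]>-100)&(T[...,1]<0);m[290:]=0
    P=T[m];
    o=np.argsort(P[:,1])[:400:12]
    top=P[abs(P[:,2]-(-15.1 if lo<0 else 44.2))<1.2]
    print(lo,x0,len(P),"top ymin",np.sort(top[:,1])[:3].round(1),"all ymin", np.sort(P[:,1])[:3].round(1))
```

```text
-18 -24 913 top ymin [-46.5 -46.5 -46.3] all ymin [-46.5 -46.5 -46.3]
-18 -18 575 top ymin [-46.3 -46.3 -46.1] all ymin [-46.4 -46.3 -46.3]
-18 -12 423 top ymin [-46.2 -46.2 -46.2] all ymin [-46.3 -46.2 -46.2]
-18 -6 361 top ymin [-37.6 -37.5 -37.4] all ymin [-37.7 -37.6 -37.6]
-18 0 580 top ymin [-37.6 -37.5 -37.5] all ymin [-37.7 -37.6 -37.5]
-18 6 550 top ymin [-37.6 -37.6 -37.6] all ymin [-37.9 -37.7 -37.6]
-18 12 293 top ymin [-46.2 -46.1 -46. ] all ymin [-46.2 -46.1 -46. ]
-18 18 520 top ymin [-46.3 -46.3 -46.2] all ymin [-46.3 -46.3 -46.3]
-18 24 741 top ymin [-46.3 -46.3 -46.2] all ymin [-46.3 -46.3 -46.2]
40 -24 141 top ymin [-42.8 -42.8 -42.7] all ymin [-42.9 -42.9 -42.9]
40 -18 188 top ymin [-42.7 -42.7 -42.7] all ymin [-42.9 -42.9 -42.9]
40 -12 127 top ymin [-42.8 -42.8 -42.7] all ymin [-42.9 -42.8 -42.8]
40 -6 95 top ymin [] all ymin [-42.9 -42.9 -42.8]
40 0 97 top ymin [] all ymin [-42.9 -42.9 -42.9]
40 6 94 top ymin [] all ymin [-42.9 -42.8 -42.8]
40 12 99 top ymin [-42.2 -41.7 -41.1] all ymin [-42.9 -42.8 -42.8]
40 18 158 top ymin [-42.6 -42.5 -42.5] all ymin [-42.7 -42.7 -42.7]
40 24 175 top ymin [-42.7 -42.6 -42.6] all ymin [-42.8 -42.8 -42.7]
```

```bash
python3 -m jog '0 0.0034 0 0 0 0 0; 0 0.0034 0.008 0 0 0 0; 0 0.0034 0.015 0 0 0 0; 0 0.0034 0.015 0 0 0 0'
cat >> held.py <<'E'
def edges(st,d,zs,ylo=-100):
    W=cloud("wrist",d,st);T=(W-st["position"])@np.array(st["tcp_rot"])*1000
    for z0 in zs:
        m=(abs(T[...,2]-z0)<2.5)&(abs(T[...,0])<45)&(T[...,1]<-5)&(T[...,1]>ylo);m[290:]=0
        P=T[m];s=[]
        for x0 in range(-24,30,6):
            q=np.sort(P[abs(P[:,0]-x0)<3][:,1]);s.append(round(float(np.mean(q[:4])),1) if len(q)>5 else None)
        print(z0,len(P),"z",np.median(P[:,2]).round(1),"x",np.percentile(P[:,0],[.5,99.5]).round(1),"ymin",s)
E
python3 - <<'E'
from held import *
b=np.array([.4553,-.2962,0])
st,p,d=look("w6")
print(rel(b+[0,0,.055],Rt(-70.5),st),st["force"])
edges(st,d,[-15,29,30])
E
```

```text
time_s: 8.72
position: [0.4533, -0.2956, 0.0658]
tcp_rot: [[0.335, -0.942, 0.0], [-0.942, -0.335, -0.0], [0.0, -0.0, -1.0]]
force: [-0.4, 0.5, -1.7]
opening: 0.685
(array([ 0.0012, -0.0017,  0.0108]), array([-0.01, -0.01,  0.09])) [-0.43951865  0.45198562 -1.65974907]
-15 5797 z -15.2 x [-28.1  31.5] ymin [-46.3, -46.3, -46.3, -37.6, -37.5, -37.5, -45.9, -46.3, -46.2]
29 639 z 28.7 x [-28.9  30.6] ymin [-46.4, -46.4, -46.3, None, None, None, -46.1, -46.4, -46.2]
30 653 z 28.8 x [-28.9  30.6] ymin [-46.4, -46.4, -46.3, None, None, None, -46.2, -46.4, -46.2]
```

View pics/w6.png

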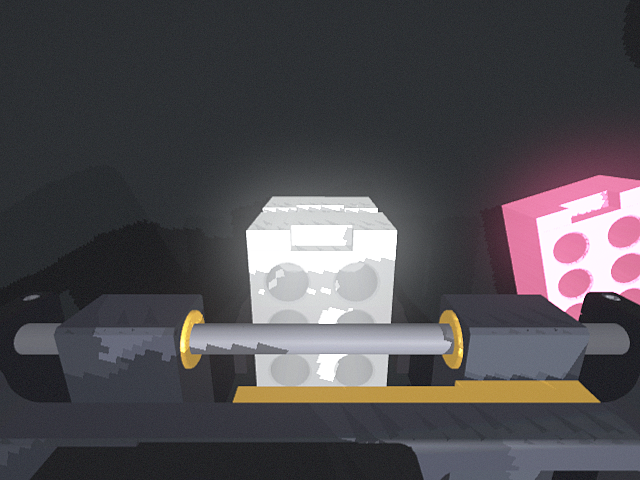

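```bash
python3 -m jog '-0.0007 0 0.002 0 0 0 0; -0.0007 0 0.004 0 0 0 0; -0.0007 0 0.006 0 0 0 0;-0.0007 0 0.0075 0 0 0 0;-0.0007 0 0.0085 0 0 0 0; -0.0007 0 0.0085 0 0 0 0'
python3 - <<'E'
from held import *
st,p,d=look("w7")
print(st["force"],st["moment"])
edges(st,d,[-15,20])
E
```

```text
time_s: 9.52
position: [0.4535, -0.2954, 0.058]
tcp_rot: [[0.335, -0.942, 0.001], [-0.942, -0.335, -0.001], [0.002, -0.001, -1.0]]
force: [-0.7, 0.0, -2.5]
opening: 0.685
[-0.67672485  0.02897952 -2.47182169] [ 0.03400233  0.0527827  -0.02543405]
-15 5802 z -15.2 x [-28.1  31.4] ymin [-46.4, -46.3, -46.3, -37.6, -37.6, -37.6, -45.9, -46.3, -46.2]
20 356 z 20.7 x [-28.3  31.3] ymin [-46.1, -46.1, -46.0, -46.3, -46.3, -46.3, -46.3, -46.0, -46.1]
```

View pics/w7.png

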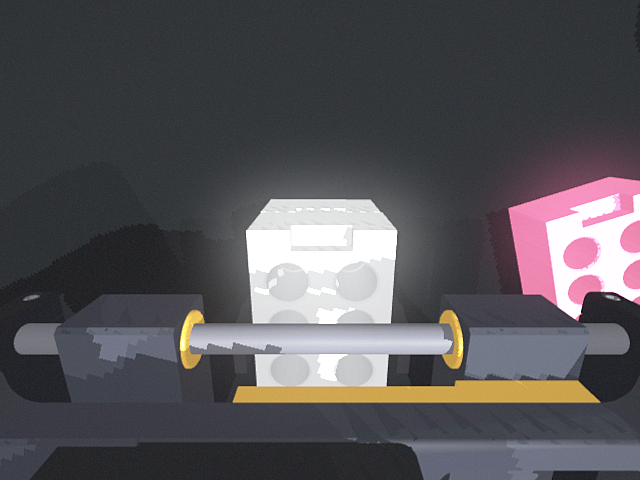

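```bash
python3 -m jog '0 0 0.001 0 0 0 0; 0 0 0.0016 0 0 0 0; 0 0 0.002 0 0 0 0; 0 0 0.002 0 0 0 0'
```

```text
time_s: 10.07
position: [0.4535, -0.2954, 0.0561]
tcp_rot: [[0.335, -0.942, 0.001], [-0.942, -0.335, -0.001], [0.002, -0.001, -1.0]]
force: [0.4, 0.2, -1.0]
opening: 0.684
```

```bash
python3 -m jog '0 0 0.0006 0 0 0 0; 0 0 0.0012 0 0 0 0; 0 0 0.0012 0 0 0 0'
python3 - <<'E'
from held import *
st,p,d=look("w8")
print(st["force"],st["moment"]);edges(st,d,[-15,20])
E
```

```text
time_s: 10.45
position: [0.4535, -0.2953, 0.056]
tcp_rot: [[0.335, -0.942, 0.002], [-0.942, -0.335, -0.001], [0.002, -0.001, -1.0]]
force: [-1.0, 0.4, 8.2]
opening: 0.686
[-0.99205525  0.3509111   8.21004582] [0.38846116 0.31419635 0.04987049]
-15 5798 z -15.2 x [-28.1  31.5] ymin [-46.3, -46.3, -46.1, -37.6, -37.5, -37.6, -46.1, -46.4, -46.3]
20 353 z 20.5 x [-28.6  30.9] ymin [-46.1, -46.1, -46.0, -46.3, -46.3, -46.3, -46.3, -46.0, -46.0]
```

View pics/w8.png

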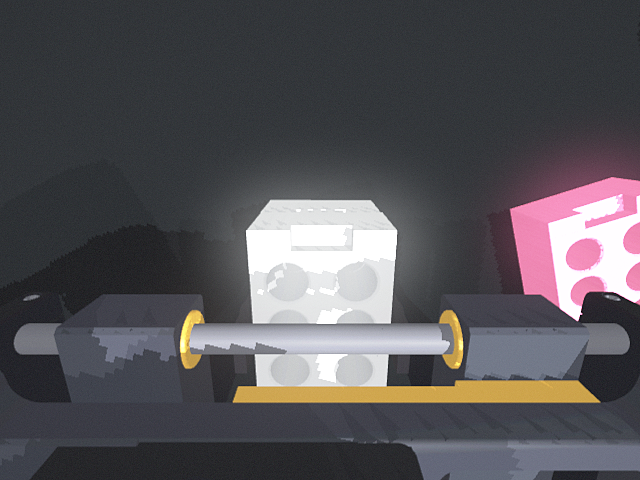

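```bash
python3 -m jog '0 0 -0.001 0 0 0 1; 0 0 -0.001 0 0 0 1; 0 0 -0.001 0 0 0 1; 0 0 -0.02 0 0 0 1; 0 0 -0.06 0 0 0 1; 0 0.02 -0.11 0 0 0 1; 0 0.05 -0.16 0 0 0 1; 0 0.065 -0.17 0 0 0 1'
python3 - <<'E'
from held import *
st,p,d=look("w9")
print(st["position"],st["force"],st["qvel"].round(1))
W=cloud("wrist",d,st);c=np.array([.4545,-.2955])
r=np.hypot(W[...,0]-c[0],W[...,1]-c[1])<.075
P=W[r&(W[...,2]>.064)&(W[...,2]<.078)];print(len(P),np.median(P[:,2]),rectfit(P[:,:2]))
# plane tilt
A=P[abs(P[:,2]-np.median(P[:,2]))<.003];q=np.linalg.svd(A-A.mean(0),full_matrices=False)[2][2];print("tilt",np.degrees(np.arccos(abs(q[2]))))
E
```

```text
time_s: 11.5
position: [0.3922, -0.3186, 0.2278]
tcp_rot: [[0.335, -0.942, 0.005], [-0.942, -0.335, -0.006], [0.008, -0.003, -1.0]]
force: [-0.8, 0.1, -0.3]
opening: 1.004
[ 0.39217731 -0.31858541  0.22779595] [-0.83182479  0.05971553 -0.29758636] [-12.8  -8.2   6.    0.5   6.2 -12.8]
4978 0.07127646209267412 (array([ 0.45520233, -0.29672745]), [60.1799201965332, 89.81085968017578], np.float32(19.589754))
tilt 0.10379982861054682
```

View pics/w9.png

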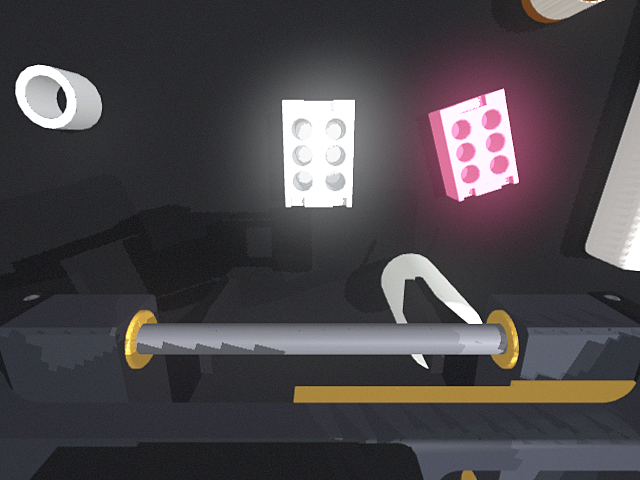

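Run:
```python
from h import *
c=np.array([.4497,.2462,.0543])
a,r=rel(c+.13*n+[0,0,.06],RS);print(a,r)
for f in [.05,.15,.25,.35,.45,.55,.65,.75]: print(np.round(a*f,3),np.round(r*f,1))
```

```text
[-0.4614 -0.2041 -0.0022] [ 28.03 -13.83 -50.25]
[-0.023 -0.01  -0.   ] [ 1.4 -0.7 -2.5]
[-0.069 -0.031 -0.   ] [ 4.2 -2.1 -7.5]
[-0.115 -0.051 -0.001] [  7.   -3.5 -12.6]
[-0.161 -0.071 -0.001] [  9.8  -4.8 -17.6]
[-0.208 -0.092 -0.001] [ 12.6  -6.2 -22.6]
[-0.254 -0.112 -0.001] [ 15.4  -7.6 -27.6]
[-0.3   -0.133 -0.001] [ 18.2  -9.  -32.7]
[-0.346 -0.153 -0.002] [ 21.  -10.4 -37.7]
```

```bash
python3 -m jog '-0.023 -0.01 -0.02 1.4 -0.7 -2.5 1; -0.069 -0.031 -0.03 4.2 -2.1 -7.5 1; -0.115 -0.051 -0.03 7 -3.5 -12.6 1; -0.161 -0.071 -0.03 9.8 -4.8 -17.6 1; -0.208 -0.092 -0.03 12.6 -6.2 -22.6 1; -0.254 -0.112 -0.03 15.4 -7.6 -27.6 1; -0.3 -0.133 -0.02 18.2 -9 -32.7 1; -0.346 -0.153 -0.01 21 -10.4 -37.7 1'
python3 - <<'E'
from h import *
c=np.array([.4497,.2462,.0543])
a,r=rel(c+.13*n+[0,0,.03],RS);print(a,r,read_state()["joint_positions"])
E
```

```text
time_s: 12.55
position: [0.4196, 0.0622, 0.233]
tcp_rot: [[0.852, -0.498, 0.164], [-0.522, -0.776, 0.355], [-0.049, -0.388, -0.92]]
force: [0.3, -0.5, -0.5]
opening: 1.001
[-0.0544 -0.0855  0.0782] [  6.78  -3.09 -12.54] [-23.29688725  14.19886434 118.00482507  30.11808131  51.25142767
 -11.05353347]
```

```bash
python3 -m jog '-0.02 -0.03 0.02 2 -1 -4 1; -0.038 -0.06 0.05 4 -2 -8 1; -0.045 -0.07 0.07 5 -2.4 -9.5 1; -0.045 -0.07 0.07 5 -2.4 -9.5 1'
python3 - <<'E'
from held import *
import fit
c=np.array([.4497,.2462,.0543])
st,p,d=look("w10")
print(rel(c+.12*n,RS,st),st["joint_positions"])
fit.go("wrist",d,st)
E
```

```text
time_s: 13.05
position: [0.4265, 0.1641, 0.1971]
tcp_rot: [[0.928, -0.338, 0.159], [-0.373, -0.815, 0.443], [-0.02, -0.47, -0.882]]
force: [-1.0, -0.1, 0.5]
opening: 0.999
(array([-0.0052, -0.0037,  0.0461]), array([ 1.94, -0.47, -3.18])) [-11.26697809  20.49171691 120.10696453  42.56812521  43.44308681
 -21.66746124]
wrist tilt 29.993640445026596 az 71.12329990253238 N 49048 n [-0.16173523 -0.47301754  0.8660809 ]
middle 0
cap 4315 rect [-39.7  97.4] [ 93.6 133.2] 0.3 h 16.834152 pct x -85.77567825317382 6.785552778244016 y 45.63408409118652 148.11326904296857
   world at sheet [0.4481 0.2447 0.0535] med [0.4523 0.2495 0.057 ]
bar 751 rect [-37.6  96.7] [49.4 10.1] 0.2 h 54.70651 pct x -61.65115547180176 -13.270043849945068 y 91.73100662231445 101.52269744873047
   world at sheet [0.4493 0.2462 0.0546] med [0.4499 0.2475 0.0554]
```

View pics/w10.png

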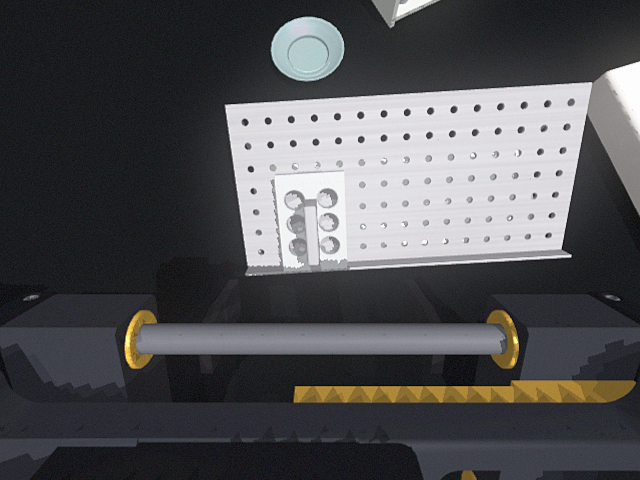

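```bash
python3 -m jog '-0.0026 -0.002 0.03 1 -0.2 -1.6 1; -0.0055 -0.0037 0.06 1.94 -0.47 -3.2 1; -0.0055 -0.0037 0.08 1.94 -0.47 -3.2 1;-0.0055 -0.0037 0.08 1.94 -0.47 -3.2 1'
python3 - <<'E'
from h import *
c=np.array([.4494,.2462,.0546])
print(rel(c+.047*n,RS))
E
```

```text
time_s: 13.6
position: [0.4377, 0.2029, 0.1296]
tcp_rot: [[0.945, -0.28, 0.167], [-0.326, -0.819, 0.472], [0.004, -0.501, -0.866]]
force: [0.3, -0.4, -0.1]
opening: 1.001
(array([-0.0031, -0.0012,  0.0404]), array([-0.03, -0.27,  0.  ]))
```

```bash
python3 -m jog '-0.0031 -0.0012 0.02 0 -0.2 0 1; -0.0031 -0.0012 0.036 0 -0.2 0 1; -0.0031 -0.0012 0.0395 0 -0.2 0 1; -0.0031 -0.0012 0.0395 0 -0.2 0 1'
python3 - <<'E'
from h import *
c=np.array([.4494,.2462,.0546])
print(rel(c+.047*n,RS))
E
```

```text
time_s: 14.1
position: [0.4422, 0.2235, 0.0974]
tcp_rot: [[0.946, -0.278, 0.166], [-0.324, -0.819, 0.473], [0.004, -0.501, -0.865]]
force: [0.3, 0.6, 0.7]
opening: 1.001
(array([-0.0005,  0.0008,  0.002 ]), array([-0.1 , -0.21,  0.11]))
```

```bash
python3 -m jog '-0.0005 0.0008 0.0015 0 -0.2 0 0; -0.0005 0.0008 0.0015 0 -0.2 0 0; -0.0005 0.0008 0.0015 0 -0.2 0 0; -0.0005 0.0008 0.0015 0 -0.2 0 0; -0.0005 0.0008 0.0015 0 -0.2 0 0; -0.0005 0.0008 0.0015 0 -0.2 0 0'
```

```text
time_s: 14.85
position: [0.4413, 0.2242, 0.0951]
tcp_rot: [[0.947, -0.278, 0.161], [-0.322, -0.819, 0.475], [0.0, -0.501, -0.865]]
force: [1.4, 0.7, -0.5]
opening: 0.401
```

```bash
python3 -m jog '0 0 0 0 0 0 0; 0 0 0 0 0 0 0; 0 0 0 0 0 0 0; 0 0 0 0 0 0 0; 0 0 0 0 0 0 0'; python3 -m jog '0 0 0 0 0 0 0'
```

```text
time_s: 15.48
position: [0.4412, 0.2241, 0.095]
tcp_rot: [[0.947, -0.279, 0.161], [-0.322, -0.819, 0.474], [-0.0, -0.501, -0.865]]
force: [-0.4, -0.6, -0.9]
opening: 0.112
time_s: 15.6
position: [0.4413, 0.2241, 0.095]
tcp_rot: [[0.947, -0.279, 0.161], [-0.322, -0.819, 0.474], [0.0, -0.501, -0.865]]
force: [-0.5, -0.8, -1.3]
opening: 0.11
```

```bash
python3 -m jog '0 0 -0.01 0 0 0 0; 0 0 -0.04 0 0 0 0; 0 0 -0.08 0 0 0 0; 0 0 -0.11 0 0 0 0; 0 0 -0.12 0 0 0 0'
python3 - <<'E'
from h import *
a,r=rel([.4535,-.2953,.2],Rt(-70.5));print(a,r,read_state()["joint_positions"])
for f in [.05,.15,.25,.35,.45,.55,.65,.75]: print(np.round(a*f,3),np.round(r*f,1))
E
```

```text
time_s: 16.23
position: [0.4223, 0.1666, 0.2001]
tcp_rot: [[0.947, -0.278, 0.164], [-0.323, -0.819, 0.474], [0.003, -0.501, -0.865]]
force: [0.1, -0.3, -1.3]
opening: 0.114
[ 0.1786  0.3699 -0.2136] [-28.08  13.42  50.49] [-12.4418165   20.38610726 121.04282113  45.2365547   44.54378883
 -28.33538317]
[ 0.009  0.018 -0.011] [-1.4  0.7  2.5]
[ 0.027  0.055 -0.032] [-4.2  2.   7.6]
[ 0.045  0.092 -0.053] [-7.   3.4 12.6]
[ 0.063  0.129 -0.075] [-9.8  4.7 17.7]
[ 0.08   0.166 -0.096] [-12.6   6.   22.7]
[ 0.098  0.203 -0.117] [-15.4   7.4  27.8]
[ 0.116  0.24  -0.139] [-18.3   8.7  32.8]
[ 0.134  0.277 -0.16 ] [-21.1  10.1  37.9]
```

```bash
python3 -m jog '0.009 0.018 -0.011 -1.4 0.7 2.5 0; 0.027 0.055 -0.032 -4.2 2 7.6 0; 0.045 0.092 -0.053 -7 3.4 12.6 0; 0.063 0.129 -0.075 -9.8 4.7 17.7 0; 0.08 0.166 -0.096 -12.6 6 22.7 0; 0.098 0.203 -0.117 -15.4 7.4 27.8 0; 0.116 0.24 -0.139 -18.3 8.7 32.8 0; 0.134 0.277 -0.16 -21.1 10.1 37.9 0'; python3 -m jog '0.02 0.04 -0.01 -2 1.2 5 0; 0.035 0.065 -0.01 -4.5 2.2 9 0; 0.035 0.065 -0.01 -4.5 2.2 9 0'
python3 - <<'E'
from h import *
print(rel([.4535,-.2953,.17],Rt(-70.5)),read_state()["qvel"].round(0))
E
```

```text
time_s: 17.23
position: [0.4456, -0.1795, 0.1977]
tcp_rot: [[0.532, -0.843, 0.079], [-0.846, -0.523, 0.106], [-0.048, -0.124, -0.991]]
force: [0.2, 0.5, -0.9]
opening: 0.111
time_s: 17.6
position: [0.4088, -0.2439, 0.1977]
tcp_rot: [[0.392, -0.92, 0.029], [-0.92, -0.391, 0.037], [-0.023, -0.042, -0.999]]
force: [0.1, -0.2, -0.7]
opening: 0.111
(array([ 0.0655, -0.0199,  0.0271]), array([-2.35,  1.38,  3.56])) [ 2. -1.  1.  2.  1. -1.]
```

```bash
python3 -m jog '0.02 -0.006 0.01 -0.8 0.5 1.2 0; 0.045 -0.014 0.02 -1.6 1 2.4 0; 0.0655 -0.0199 0.027 -2.35 1.38 3.56 0;0.0655 -0.0199 0.027 -2.35 1.38 3.56 0; 0.0655 -0.0199 0.027 -2.35 1.38 3.56 0'
python3 - <<'E'
from held import *
st,p,d=look("w11")
print(rel([.4535,-.2953,.17],Rt(-70.5),st),st["position"])
edges(st,d,[30,-8,-5,100,101])
E
```

```text
time_s: 18.23
position: [0.4532, -0.2931, 0.1708]
tcp_rot: [[0.336, -0.942, -0.001], [-0.942, -0.336, 0.001], [-0.001, 0.001, -1.0]]
force: [-1.1, -0.8, -0.1]
opening: 0.109
(array([0.0022, 0.0004, 0.0008]), array([0.03, 0.05, 0.16])) [ 0.45315363 -0.29305238  0.1707873 ]
30 5400 z 29.9 x [-28.5  31.1] ymin [-45.1, -45.1, -45.1, -45.2, -45.2, -45.2, -45.2, -45.2, -45.3]
-8 430 z -7.8 x [-3.   6.4] ymin [None, None, None, -19.1, -25.5, -25.1, None, None, None]
-5 205 z -6.6 x [-3.1  6.4] ymin [None, None, None, -22.2, -25.6, -25.3, None, None, None]
100 1139 z 99.5 x [-25.6  33.9] ymin [-46.1, -46.1, -46.2, -45.1, -37.2, -37.3, -37.2, -46.0, -46.0]
101 1073 z 99.5 x [-25.6  34. ] ymin [-46.1, -46.1, -46.1, -45.1, -37.2, -37.3, -37.2, -46.0, -46.0]
```

View pics/w11.png

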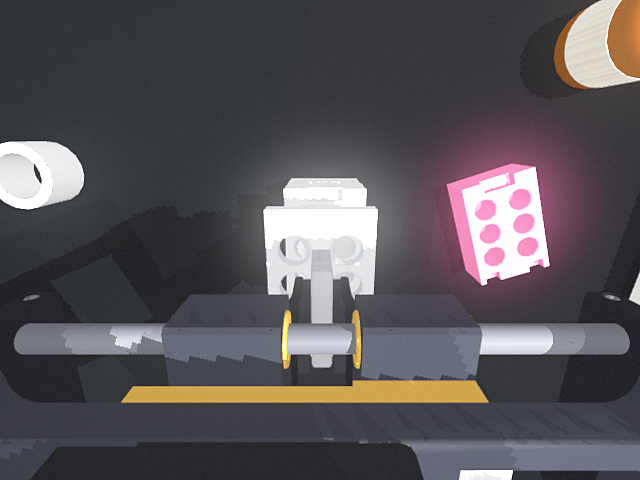

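```bash
python3 -m jog '0.0027 -0.0009 0.01 0 0 0 0; 0.0027 -0.0009 0.027 0 0 0 0; 0.0027 -0.0009 0.041 0 0 0 0; 0.0027 -0.0009 0.047 0 0 0 0; 0.0027 -0.0009 0.047 0 0 0 0'
python3 - <<'E'
from held import *
st,p,d=look("w12")
print(rel([.4535,-.2953,.17],Rt(-70.5),st),st["force"])
edges(st,d,[30,52,53])
E
```

```text
time_s: 18.9
position: [0.4554, -0.2971, 0.1238]
tcp_rot: [[0.335, -0.942, -0.0], [-0.942, -0.335, -0.001], [0.001, 0.0, -1.0]]
force: [-0.1, -0.5, -1.1]
opening: 0.114
(array([-0.0023,  0.0012, -0.0462]), array([ 0.03, -0.07,  0.06])) [-0.07334011 -0.47966178 -1.05019699]
30 5406 z 29.9 x [-28.5  31.1] ymin [-45.1, -45.2, -45.1, -45.2, -45.1, -45.3, -45.2, -45.2, -45.1]
52 812 z 52.6 x [-30.   29.2] ymin [-45.1, -45.2, -45.1, -18.8, None, -15.1, -45.0, -45.2, -45.1]
53 851 z 52.7 x [-30.   29.1] ymin [-45.1, -45.3, -45.1, -18.8, None, -15.2, -45.0, -45.2, -45.2]
```

View pics/w12.png

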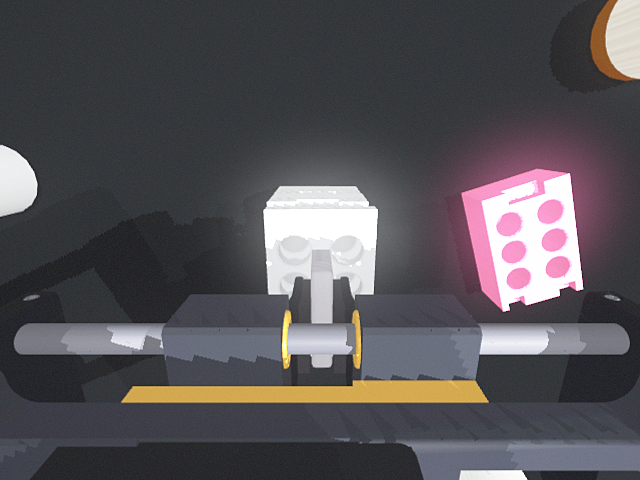

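```bash
python3 -m jog '-0.0017 0 0 0 0 0 0; -0.0017 0 0.003 0 0 0 0; -0.0017 0 0.0045 0 0 0 0; -0.0017 0 0.0045 0 0 0 0'
python3 - <<'E'
from held import *
st,p,d=look("w13")
print(st["force"],st["position"])
edges(st,d,[30,48])
E
```

```text
time_s: 19.45
position: [0.4551, -0.2957, 0.1197]
tcp_rot: [[0.335, -0.942, 0.001], [-0.942, -0.335, -0.002], [0.002, 0.0, -1.0]]
force: [-0.4, 0.1, -1.3]
opening: 0.112
[-0.38496902  0.11637829 -1.26367494] [ 0.45505158 -0.29567496  0.11969521]
30 5414 z 29.9 x [-28.5  31.1] ymin [-45.2, -45.2, -45.2, -45.2, -45.2, -45.1, -45.2, -45.2, -45.2]
48 577 z 48.6 x [-28.7  30. ] ymin [-44.9, -45.0, -45.0, -17.7, None, -16.4, -44.6, -45.0, -45.0]
```

```bash
python3 -m jog '-0.0005 0.0002 0.002 0 0 0 0; -0.0005 0.0002 0.004 0 0 0 0; -0.0005 0.0002 0.0055 0 0 0 0; -0.0005 0.0002 0.007 0 0 0 0; -0.0005 0.0002 0.007 0 0 0 0'
python3 - <<'E'
from held import *
st,p,d=look("w14")
print(st["force"],st["position"])
edges(st,d,[30,41])
E
```

```text
time_s: 20.12
position: [0.4547, -0.2953, 0.1126]
tcp_rot: [[0.335, -0.942, 0.001], [-0.942, -0.335, -0.002], [0.002, 0.0, -1.0]]
force: [0.5, 0.3, -2.0]
opening: 0.112
[ 0.53363102  0.29325123 -1.96052897] [ 0.45466865 -0.29529696  0.11261812]
30 5414 z 30.0 x [-28.5  31.1] ymin [-45.1, -45.1, -45.1, -45.1, -45.2, -45.2, -45.2, -45.2, -45.2]
41 383 z 41.5 x [-27.5  30.1] ymin [-45.2, -45.3, -45.2, -45.1, -45.1, -45.0, -45.2, -45.2, -45.2]
```

View pics/w14.png

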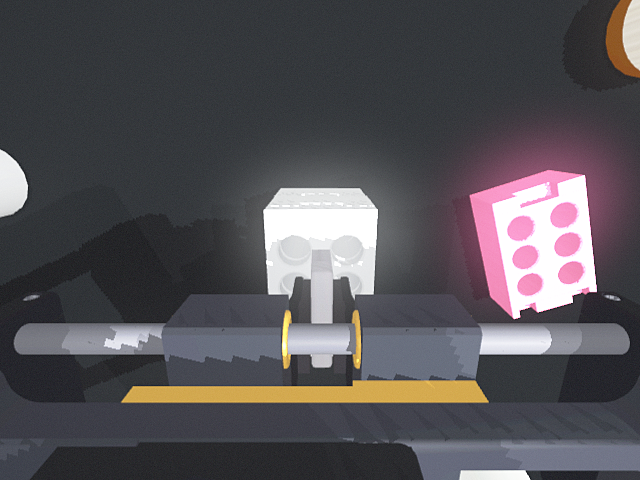

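Lugs are in the notches (edges flush at about (320,205)); about 1.5 mm still to go, no contact yet.

```bash
python3 -m jog '0 0 0.0008 0 0 0 0; 0 0 0.0014 0 0 0 0; 0 0 0.0018 0 0 0 0; 0 0 0.0018 0 0 0 0'
```

```text
time_s: 20.68
position: [0.4546, -0.2953, 0.1113]
tcp_rot: [[0.335, -0.942, 0.001], [-0.942, -0.335, -0.002], [0.002, 0.0, -1.0]]
force: [-1.2, 1.4, 3.1]
opening: 0.111
```

```bash
python3 -m jog '0 0 0.0006 0 0 0 0; 0 0 0.0006 0 0 0 0'
python3 - <<'E'
from held import *
st,p,d=look("w15")
print(st["force"],st["position"],st["moment"])
edges(st,d,[30,41])
for c in ("scene","top"):
    p,d=capture(c);cv2.imwrite(f"pics/{c}2.png",p[:,:,::-1])
    if c=="scene": cv2.imwrite("pics/scene2c.png",cv2.resize(p[230:370,130:310,::-1],(720,560),interpolation=cv2.INTER_CUBIC))
E
```

```text
time_s: 20.92
position: [0.4547, -0.2954, 0.1111]
tcp_rot: [[0.335, -0.942, 0.001], [-0.942, -0.335, -0.003], [0.003, 0.0, -1.0]]
force: [-1.9, 2.1, 6.0]
opening: 0.11
[-1.88895998  2.07588085  5.99618165] [ 0.45468594 -0.29539325  0.11114261] [ 0.07438079  0.22819617 -0.00631725]
30 5445 z 29.8 x [-28.2  31.3] ymin [-45.3, -45.3, -45.3, -45.3, -45.3, -45.3, -45.3, -45.3, -45.3]
41 377 z 41.0 x [-27.6  30.3] ymin [-45.3, -45.3, -45.2, -45.3, -45.3, -45.3, -45.3, -45.3, -45.3]
```

View pics/scene2c.png

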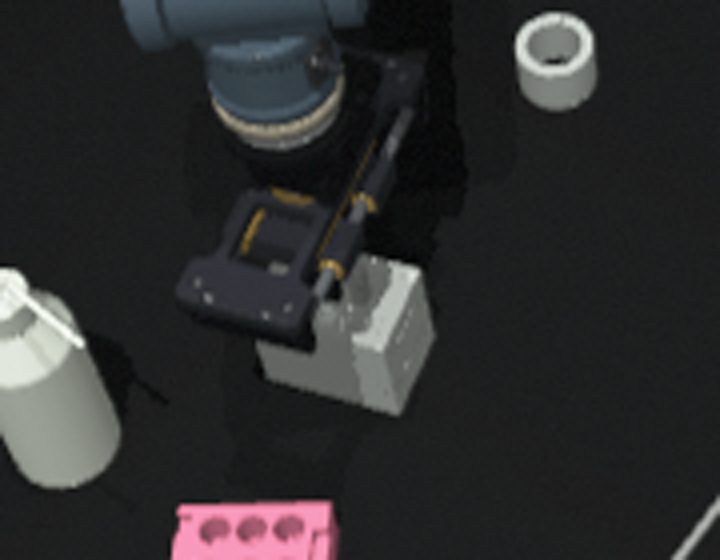

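```bash
python3 -m jog '0 0 -0.001 0 0 0 0.4; 0 0 -0.001 0 0 0 0.4; 0 0 -0.001 0 0 0 0.5; 0 0 -0.001 0 0 0 0.5; 0 0 -0.02 0 0 0 0.5; 0 0 -0.05 0 0 0 0.5; 0 0.015 -0.1 0 0 0 0.5; 0 0.05 -0.15 0 0 0 0.5'; python3 -m jog '0 0.015 0 0 0 0 0.5; 0 0.015 0 0 0 0 0.5'
python3 - <<'E'
from held import *
st,p,d=look("w16")
print(st["position"],st["force"],st["qvel"].round(1))
W=cloud("wrist",d,st);c=np.array([.4545,-.2955])
r=np.hypot(W[...,0]-c[0],W[...,1]-c[1])<.075
for lo,hi in ((.072,.09),(.112,.125)):
    P=W[r&(W[...,2]>lo)&(W[...,2]<hi)];print(len(P),np.median(P[:,2]),rectfit(P[:,:2]))
    A=P[abs(P[:,2]-np.median(P[:,2]))<.003];q=np.linalg.svd(A-A.mean(0),full_matrices=False)[2][2];print("tilt",np.degrees(np.arccos(abs(q[2]))))
for c in ("scene","top"):
    p,d=capture(c);cv2.imwrite(f"pics/{c}3.png",p[:,:,::-1]);W=cloud(c,d)
    if c=="scene": cv2.imwrite("pics/scene3c.png",cv2.resize(p[230:370,130:310,::-1],(720,560),interpolation=cv2.INTER_CUBIC))
    for l in ["base","middle","cap","sleeve","beaker","reagent","wash","dish","spatula"]:
        print(l,c,[(np.round(x["centre"],3).tolist(),round(x["score"],2)) for x in spot_in(l,c)][:3])
E
```

```text
time_s: 22.08
position: [0.4078, -0.3117, 0.2615]
tcp_rot: [[0.337, -0.942, 0.001], [-0.942, -0.337, -0.002], [0.002, -0.0, -1.0]]
force: [0.8, -1.4, 0.2]
opening: 0.499
time_s: 22.32
position: [0.3924, -0.3165, 0.26]
tcp_rot: [[0.333, -0.943, 0.0], [-0.943, -0.333, -0.001], [0.001, 0.0, -1.0]]
force: [1.1, -0.2, -0.5]
opening: 0.504
[ 0.39240826 -0.31653728  0.26004948] [ 1.057039   -0.23582706 -0.48560749] [ 1.2  2.   0.   0.7 -0.1  0.5]
3966 0.0812623724933018 (array([ 0.45586462, -0.29681235]), [60.07381820678711, 88.90784454345703], np.float32(19.6428))
tilt 0.10100561207649664
757 0.11915851471475891 (array([ 0.45566312, -0.29682922]), [9.92957878112793, 49.27815628051758], np.float32(19.839443))
tilt 2.6649491820464197
base scene [([0.517, -0.446, 0.034], 0.76), ([0.483, -0.323, 0.014], 0.62)]
middle scene [([0.598, 0.028, 0.04], 0.92)]
cap scene [([0.458, -0.301, 0.078], 0.69)]
sleeve scene [([0.422, -0.049, 0.032], 0.73)]
beaker scene [([0.781, -0.13, 0.057], 0.94)]
reagent scene [([0.679, -0.461, 0.076], 0.94)]
wash scene [([0.372, -0.453, 0.112], 0.85)]
dish scene [([0.522, 0.455, 0.007], 0.8), ([0.472, -0.311, 0.053], 0.5), ([0.456, -0.3, 0.078], 0.37)]
spatula scene [([0.704, -0.262, 0.005], 0.73)]
base top [([0.523, -0.43, 0.037], 0.94)]
middle top [([0.596, 0.03, 0.042], 0.85), ([0.449, -0.28, 0.055], 0.61), ([0.537, 0.244, 0.067], 0.26)]
cap top [([0.459, -0.294, 0.082], 0.82)]
sleeve top [([0.417, -0.044, 0.038], 0.52), ([0.795, -0.132, 0.05], 0.28)]
beaker top [([0.8, -0.131, 0.052], 0.73)]
reagent top [([0.663, -0.442, 0.082], 0.56)]
wash top [([0.337, -0.422, 0.119], 0.68)]
dish top [([0.522, 0.453, 0.008], 0.63), ([0.46, -0.291, 0.079], 0.63)]
spatula top []
```

View pics/scene3c.png

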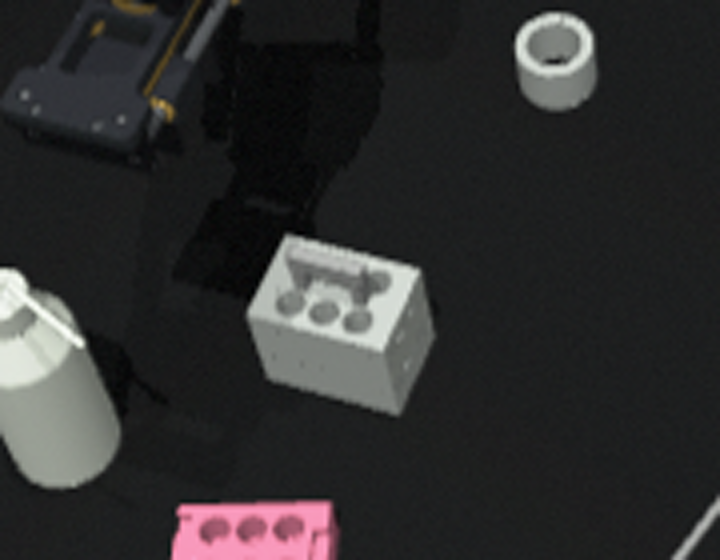

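View pics/w16.png

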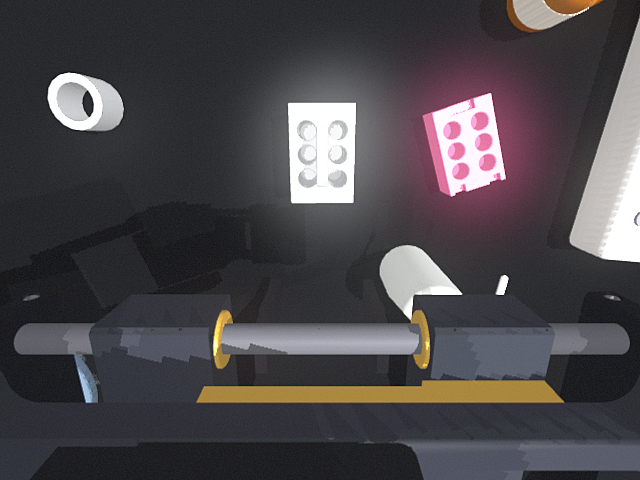

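View pics/scene3.png

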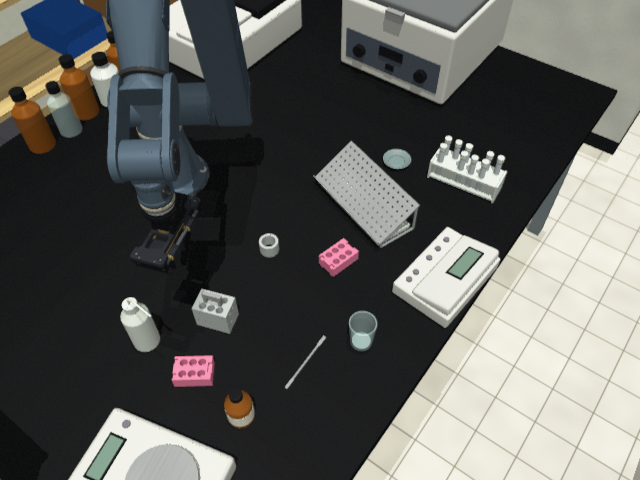

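```bash
python3 -c "
from rig import *
print(hand_in())"
```

```text
the job is handed in; nothing more can be done
None
```

I put the insert back together on its base, the middle deck first and then the top deck, and handed it in at about 23 s of the 53 s allowed. hand_in() gives no verdict, so what follows rests on my own checks.

**How it was placed:** I found the wide notch of the grey base by depth, at the end facing yaw 19.5°. I took the middle deck by its long sides and the top deck by its handle. Each was lined up over the notches using the wrist camera, then lowered to light contact (about 8 N and 6 N) before I let go.

**Last checks:**
- **Seating:** The top of the stack read 81.3 mm against 80 mm nominal. The same camera read 1.2 mm high on the bare base, so I take this as no gap; a deck the wrong way round would have stood 7 mm proud. Tilt is 0.1° and the ends are flush.
- **Base:** The stack's centre and yaw match the base's first position to within about 1 mm.
- **Other things:** In the scene camera, everything else agrees with the first picture to within a few mm. The gripper is clear of everything.

**Disagreements:**
- **Spotter, top camera:** It missed the spatula in the last picture. It placed the wash bottle about 4 cm away from the scene camera's reading, but the scene camera had the bottle in the same place before and after.
- **Handle bar:** A plane fit to the bar gave 2.7° of tilt. I discounted it because the bar is only 10 mm wide and the plate itself read level.

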